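# Clip the egg-cup holder onto the breakfast board and fill it

## Task

Clip the egg-cup holder onto the near long edge of the cutting board: slide it on square, away from the corners, until its block is flush against the edge and the sprung jaw has snapped down into the board's juice groove. Then take the smaller egg cup standing on the worktop, the one with a collar, and seat it upright in the holder's hole so that its collar rests on the block, and let go. Leave the other things where they stand.

Things in the scene. Friction and masses are not known exactly. Their poses are not given: they have to be found in the camera images.
- board: Pale wooden cutting board, 160 (x) x 260 (y) x 18 mm, on 8 mm rubber feet near its corners: underside 8 mm, top 26 mm above the worktop; does not move. Origin on the worktop under its centre; near long edge (towards the robot) at its x = -80 mm. A juice groove 16 mm wide, 4 mm deep runs along y, 22 to 38 mm in from that edge.
- board_edge (a point): Middle of the near long edge face of the board, 17 mm above the worktop; axes as the board's (x points into the board, square to the edge).
- holder: Loose clip-on egg-cup holder, 350 g, on the worktop. Wooden block, x -30 (flat back face) to +44 mm (front face), 64 mm wide in y, 30 mm high, with an upright through hole 43 mm across. Origin under the hole's centre, at the underside. From the front face a steel tongue, 40 mm wide, 6.5 mm thick, reaches along the worktop to x = +104 mm (goes under the board), with a sprung jaw above it.
- throat (a point): Middle of the block's front face, 17 mm above its underside, x = +44 mm in the holder; axes as the holder's. It meets the board's edge when the holder is home.
- jaw (a joint): Opening of the sprung steel jaw (rad): 0 closed on nothing, about 0.15 riding on the board's top, about 0.04 snapped in the groove. Hinge at x = 36, z = 33 mm in the holder (top 40 mm); bead at x = 71 mm presses down; nose, to x = 100 mm, is turned up so that pushing the holder's back face makes the jaw ride up over the board's edge (about 8 to 15 N).
- egg_cup: The smaller egg cup of grey silicone, 56 mm high, loose, 50 g. Origin at the centre of its underside, z up. Barrel of 36 mm diameter up to 22 mm, collar of 50 mm diameter from 22 to 27 mm, above it a round bowl of 44 to 46 mm outer diameter up to 56 mm; grip it across the bowl. Seated, its origin is 8 mm above the holder's underside.
- big_cup: A bigger egg cup of the same grey silicone, without collar, 66 mm across and 65 mm high; leave it. Origin at its underside.
- ramekin: White ramekin, 60 mm across, 35 mm high, standing on the far half of the board; leave it. Origin at its underside.
- jar: Glass jar with screw cap, 74 mm across, 100 mm high; leave it. Origin at its underside.
- shaker: Steel salt shaker, 44 mm across, 66 mm high; leave it. Origin at its underside.
- spoon: Steel spoon, 140 mm long, lying on the worktop; leave it. Origin at its middle.
Things that resemble listed ones, but are neither listed nor needed, are in the scene too. What is shaped like the holder but yellow is not meant.

How it is judged:
By the outcome, as a careful person would: the job done as asked, in the order asked, and still so for the second after the job is handed in, with the robot touching nothing.
It also fails if it takes over 64 s, if anything falls off the work surface, if the arm or the gripper's body presses on something with over 40 N, if the wrist force passes 120 N, or if a joint passes its speed limit or range.

## Robot

A 7-joint arm with a two-finger parallel gripper is mounted at the origin on the work surface. World frame = base frame: x ahead of the robot, y to its left, z up, the work surface at z = 0. Lengths are in m, angles in rad, forces in N, time in s.
With the tool pointing down it reaches from about 0.425 to 0.875 m from the base axis. Payload 9.9 kg.
Tool frame: the origin (TCP) lies midway between the tips of the shut fingers; the grasp point (between the pads) lies 19 mm behind it (env.hold_point_z is the distance from the TCP to the grasp point, in m); z points along the fingers, y is the line along which they close (so a half turn about z gives the same grasp; the last joint's range is limited). The gripper opens to 85 mm and grips with 20 to 120 N. Pads are 22 mm wide; open, the fingers measure 114 mm over their backs; the gripper's body (76 mm by 85 mm) begins 54 mm behind the grasp point. The pads swing forward as they close: fully open they stand 13 mm farther back than shut.
Start: joints at [1.204, 0.576, 0.025, 1.437, -0.015, 1.129, -0.057], TCP at [0.188, -0.648, 0.231] pointing down, gripper open.
Joint ranges: [-2.76, 2.76], [-0.34, 2.15], [-1.52, 1.57], [0.19, 2.46], [-1.09, 4.23], [0.17, 1.99], [-2.82, 2.82]. Speed limits (rad/s): [2.22, 2.22, 3.01, 3.01, 3.14, 3.14, 3.14].

## Interface

Orientations are given as a unit quaternion [w, x, y, z].
In Python, from plant import env gives the robot as it stands.
- The arm moves only by the tool arm_command, never from a script. Its argument "steps" is a list of rows, each an object with "slide": the shift along the world's x, y, z in units of 0.04 m (1.0 is 0.04 m), a list of three; "twist": the turn about the world's z in units of 5 degrees (1.0 is 5 degrees); "gripper": the closure, from -1 (fully open) to 1 (shut). A call has 1 to 20 rows; each row shifts and turns the commanded pose from where the row before left it; what a row does not reach is not made up. A row lasts 1/12 s, in which the tool goes at most 41.7 mm and 7.16 degrees, less where a joint would pass 70% of its speed; a pose out of reach is approached as far as the arm can. A call with a number of a shift or a turn outside -1 to 1 is refused whole. A call with a gripper value outside its range is refused whole. The fingers move at their own pace and stop on an object; "grip_force" is the grip in N (left out, the last holds). Time passes only in rows, so rows that do not move let the fingers close. It gives the time, the measured TCP pose, the force, the opening and the grip force at its end, in the units of the state.
- env.state(): the state, without advancing time (a new reading comes with each control period).
- env.read_camera(name): name is "side" or "top"; returns a dict with "image" (420x560x3 uint8, red, green, blue), "z_map" (420x560 float32, m along the optical axis (not along the pixel's ray), 0 where there is no reading), "fx", "fy", "cx", "cy" (pixels), "R" (3x3) and "t" (3): a world point X has camera coordinates R X + t. Camera axes: x right, y down, z forward; pixel columns grow to the right and rows downward; lengths in m; the calibration is good to about 2 mm. A picture is of the moment at which its call begins.
- env.sign_off(): hands the job in; it is judged then, once.
The state is a dict: "clock": time; "joints": joint angles; "qd": joint speeds; "joint_torque": joint torques, N m; "ee_pos": TCP position; "orientation": TCP orientation; "force": force on the tool from outside, world axes, zero at the start; "torque": the same for the moment, N m; "grip_width": finger opening in m; "grasp_force": force on a finger pad.
Only numpy, scipy, OpenCV 4.12 (cv2) and the standard library are available. Lean on these libraries where they do the work, as an engineer would, in place of code of your own. Each camera call takes 0.05 s, during which the arm holds its last target. There are 200 camera calls.

## Working session

There is one attempt and no reset: what is moved stays moved. The work goes in short steps, Python scripts to look and compute and a tool call to move; the robot and the scene stay as the last step left them, time stands still between calls to the robot, and variables do not carry over. Pictures are saved under pics/ and viewed, at most 10 in all, crops included, and the job is handed in when it is done.

Besides the shell and the picture viewer there is one more tool, called by a JSON object that holds its "op" and its "data", one argument or row to a line. arm_command: Moves the arm, as the interface text tells. Shifts and turns lie within -1 to 1; 1 stands for 0.04 m of shift or 5 degrees of turn. Its arguments: {"type":"object","properties":{"steps":{"type":"array"},"grip_force":{"type":"number"}},"required":["steps"]}

```bash
ls; mkdir -p pics; cat > h.py <<'E'
import numpy as np, cv2
from plant import env
def cam(n):
    return env.read_camera(n)
def save(c,name,box=None,s=1):
    im=c["image"][:,:,::-1]
    if box: im=im[box[1]:box[3],box[0]:box[2]]
    cv2.imwrite("pics/"+name,cv2.resize(im,None,fx=s,fy=s,interpolation=cv2.INTER_CUBIC))
def ray(c,u,v,z):
    d=c["R"].T@np.array([(u-c["cx"])/c["fx"],(v-c["cy"])/c["fy"],1]); o=-c["R"].T@c["t"]
    return o+d*(z-o[2])/d[2]
def cloud(c):
    Z=c["z_map"]; v,u=np.mgrid[:Z.shape[0],:Z.shape[1]]
    P=np.stack([(u-c["cx"])/c["fx"]*Z,(v-c["cy"])/c["fy"]*Z,Z],-1)
    W=(P-c["t"])@c["R"]; W[Z==0]=np.nan
    return W
E
python3 - <<'E'
from h import *
t=cam("top");s=cam("side");save(t,"t0.png",s=1.4);save(s,"s0.png",s=1.4)
for c in(t,s): print(c["fx"],(-c["R"].T@c["t"]).round(3),c["R"].round(2).tolist())
E
```

```text
pics
415.08275569405987 [0.443 0.058 1.104] [[-0.02, -1.0, -0.0], [-0.98, 0.02, -0.2], [0.2, 0.0, -0.98]]
547.0559496573517 [ 0.286 -0.909  0.749] [[0.94, -0.35, -0.02], [-0.22, -0.53, -0.82], [0.27, 0.77, -0.58]]
```

View pics/t0.png

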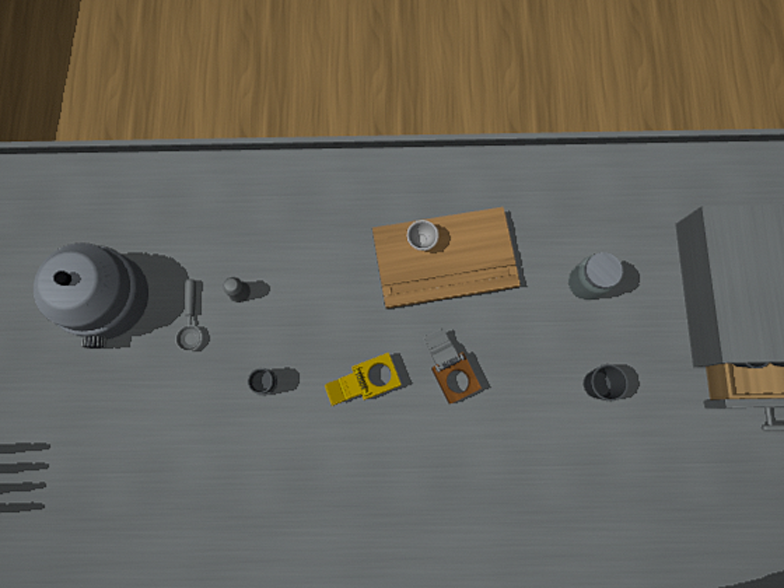

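View pics/s0.png

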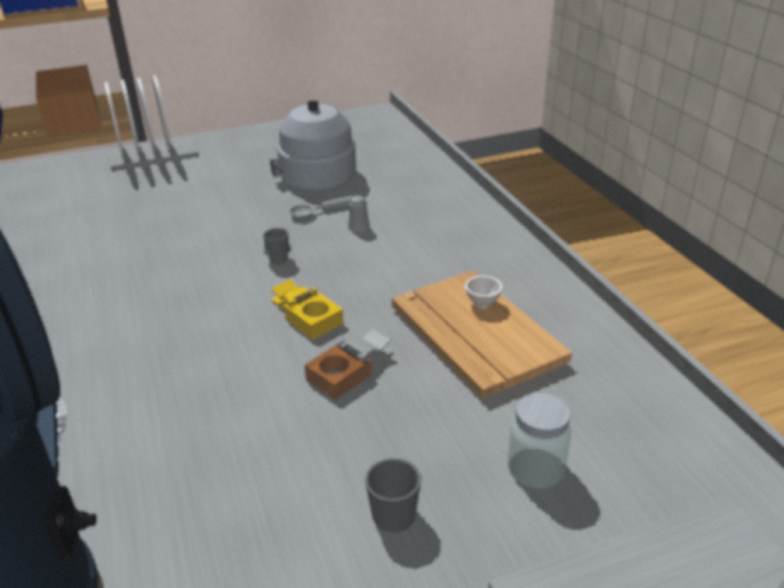

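The top view (1.4x) shows the candidates:
- **Holder:** brown at (457,380), the one I want. Yellow at (372,377) is the decoy.
- **Cups:** the small cup with a collar at (262,381) is the target. The big cup at (607,382) and the ramekin at (423,236) stay where they are.
- **Board:** near edge runs from (386,307) to (520,287), with the groove just inside it.

The side view shows the collared cup at (277,245) and the brown holder at (338,370).

```bash
cat > m.py <<'E'
from h import *
def rect(c,m,z,name):
    n,l,st,ce=cv2.connectedComponentsWithStats(m.astype(np.uint8))
    i=1+np.argmax(st[1:,4]); cs,_=cv2.findContours((l==i).astype(np.uint8),0,1)
    k=max(cs,key=cv2.contourArea)[:,0,:]
    P=np.array([ray(c,u,v,z)[:2] for u,v in k])
    r=cv2.minAreaRect((P*1000).astype(np.float32)); print(name,r,"\n",cv2.boxPoints(r).round(1).tolist(),st[i])
    return r
def go():
    t=cam("top"); W=cloud(t); h=cv2.cvtColor(t["image"],cv2.COLOR_RGB2HSV)
    H,S,V=h[...,0].astype(int),h[...,1].astype(int),h[...,2].astype(int)
    reg=np.zeros(H.shape,bool); reg[140:300,220:390]=1
    z=W[...,2]
    return t,W,H,S,V,reg,z
E
python3 - <<'E'
from m import *
t,W,H,S,V,reg,z=go()
for u,v in [(327,258),(327,272),(310,240),(316,236),(187,272),(330,200),(268,268)]: print((u,v),H[v,u],S[v,u],V[v,u],W[v,u].round(3))
rb=reg&(z>.018)&(z<.032)&(S>60)
rb[225:]=0
rect(t,rb,.026,"board")
br=reg&(S>120)&(H<14)&(z>.02); br[:245]=0
rect(t,br,.03,"block")
st=reg&(z>.003); st[:225]=0; st[:,:300]=0; st[:,348:]=0
P=W[st]; P=P[(S[st]<60)&(P[:,2]>.003)]
print("steel",len(P)); r=cv2.minAreaRect((P[:,:2]*1000).astype(np.float32)); print(r, np.percentile(P[:,2],[5,50,95]))
cu=(z>.045)&(z<.065); cu[:,:170]=0; cu[:,205:]=0; cu[:255]=0; cu[285:]=0
r=cv2.minEnclosingCircle((W[cu][:,:2]*1000).astype(np.float32)); print("cup",r,cu.sum())
save(t,"c0.png",(170,220,350,300),4.4)
E
```

```text
(327, 258) 0 29 35 [ 0.541 -0.071  0.03 ]
(327, 272) 90 12 109 [ 0.507 -0.074 -0.002]
(310, 240) 98 10 107 [ 0.589 -0.029  0.028]
(316, 236) 90 12 107 [ 0.599 -0.045  0.026]
(187, 272) 100 19 79 [0.511 0.29  0.028]
(330, 200) 16 127 144 [ 0.697 -0.087  0.021]
(268, 268) 90 13 61 [ 0.52   0.082 -0.007]
board ((743.9053344726562, -55.079254150390625), (161.24412536621094, 259.60540771484375), 8.426587104797363) 
 [[645.0999755859375, 61.5], [683.2000122070312, -195.3000030517578], [842.7000122070312, -171.6999969482422], [804.5999755859375, 85.0999984741211]] [ 266  148  105   72 5102]
block ((536.7650146484375, -66.23200988769531), (1.1390224695205688, 5.81407356262207), 25.306547164916992) 
 [[535.0, -63.79999923706055], [537.5, -69.0999984741211], [538.5, -68.5999984741211], [536.0, -63.400001525878906]] [324 259   3   2   3]
steel 526
((535.3396606445312, -70.15564727783203), (186.94601440429688, 129.45013427734375), 1.9088170528411865) [0.00337884 0.02874053 0.03681894]
cup ((511.2876281738281, 288.48980712890625), 22.921485900878906) 87
```

View pics/c0.png

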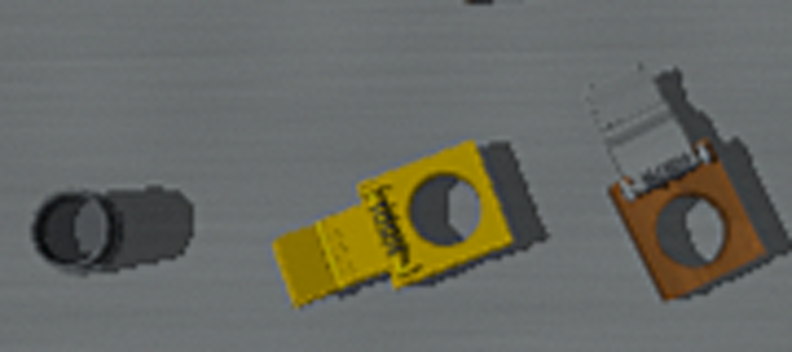

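The crop confirms the choice: the brown holder has its block corners at about (610,188), (708,147), (764,255) and (667,299), and its jaw points up-left. The collared cup is at (78,230) with a 46 mm rim, as described. Next I'll measure the block.

```bash
cat >> m.py <<'E'
def block():
    t,W,H,S,V,reg,z=go()
    br=(S>110)&(H<13); br[:210]=0; br[300:]=0; br[:,:280]=0; br[:,390:]=0
    br=cv2.morphologyEx(br.astype(np.uint8),cv2.MORPH_CLOSE,np.ones((3,3)))
    return rect(t,br,.03,"block"),t
E
python3 - <<'E'
from m import *
t,W,H,S,V,reg,z=go()
print(H[280,323],S[280,323],V[280,323],W[280,323])
r,t=block()
# hole centre in crop (691,231)
print(ray(t,170+691/4.4,220+231/4.4,.03))
s=env.state();print(s["ee_pos"],s["orientation"],s["force"],s["grip_width"],s["clock"],env.hold_point_z)
from scipy.spatial.transform import Rotation as R
print(R.from_quat(np.roll(s["orientation"],-1)).as_matrix().round(3))
E
```

```text
14 187 108 [ 0.48528353 -0.05898282  0.0282247 ]
block ((551.1954345703125, -82.05689239501953), (0.0, 0.0), 0.0) 
 [[551.2000122070312, -82.0999984741211], [551.2000122070312, -82.0999984741211], [551.2000122070312, -82.0999984741211], [551.2000122070312, -82.0999984741211]] [331 254   1   1   1]
[ 0.50400476 -0.06989026  0.03      ]
[ 0.18831539 -0.64803592  0.23091448] [-3.39292191e-04  9.90019545e-01  1.40929710e-01 -5.22964263e-05] [-0.21627858 -0.62610598  0.40588162] 0.08529056124260397 0.25 0.0187
[[ 0.96   0.279 -0.   ]
 [ 0.279 -0.96   0.001]
 [-0.    -0.001 -1.   ]]
```

```bash
sed -i 's/(S>110)&(H<13)/(S>150)\&(H<20)\&(V<150)/' m.py
python3 - <<'E'
from m import *
r,t=block()
E
```

```text
block ((510.8802185058594, -66.86717987060547), (70.9578628540039, 63.87155532836914), 25.00286293029785) 
 [[465.20001220703125, -52.900001525878906], [492.20001220703125, -110.80000305175781], [556.5, -80.80000305175781], [529.5, -22.899999618530273]] [309 255  34  33 397]
```

{"op": "arm_command", "data": {
  "steps": [
    {"slide": [0.44,0.8,0],"twist": 0.1,"gripper": -1},
    {"slide": [0.44,0.8,0],"twist": 0.1,"gripper": -1},
    {"slide": [0.44,0.8,0],"twist": 0.1,"gripper": -1},
    {"slide": [0.44,0.8,0],"twist": 0.1,"gripper": -1},
    {"slide": [0.44,0.8,0],"twist": 0.1,"gripper": -1},
    {"slide": [0.44,0.8,0],"twist": 0.1,"gripper": -1},
    {"slide": [0.44,0.8,0],"twist": 0.1,"gripper": -1},
    {"slide": [0.44,0.8,0],"twist": 0.1,"gripper": -1},
    {"slide": [0.44,0.8,0],"twist": 0.1,"gripper": -1},
    {"slide": [0.44,0.8,0],"twist": 0.1,"gripper": -1},
    {"slide": [0.44,0.8,-0.2],"twist": 0.1,"gripper": -1},
    {"slide": [0.44,0.8,-0.2],"twist": 0.1,"gripper": -1},
    {"slide": [0.44,0.8,-0.2],"twist": 0.1,"gripper": -1},
    {"slide": [0.44,0.8,-0.2],"twist": 0.1,"gripper": -1},
    {"slide": [0.44,0.8,-0.2],"twist": 0.1,"gripper": -1},
    {"slide": [0.44,0.8,-0.4],"twist": 0.1,"gripper": -1},
    {"slide": [0.44,0.8,-0.4],"twist": 0.1,"gripper": -1},
    {"slide": [0.44,0.8,-0.4],"twist": 0.06,"gripper": -1},
    {"slide": [0,0,0],"twist": 0,"gripper": -1}
  ]
}}

```text
clock: 1.88
ee_pos: [0.5074, -0.0642, 0.141]
orientation: [-0.002, 0.975, 0.221, 0.0]
force: [0.7, 0.6, 0.6]
grip_width: 0.0854
grasp_force: 0.0
```

```bash
python3 - <<'E'
from m import *
s=cam("side"); st=env.state(); print(st["ee_pos"].round(4) if hasattr(st["ee_pos"],'round') else st["ee_pos"])
save(s,"s1.png",(170,160,430,310),3)
E
```

```text
[ 0.5061 -0.0678  0.1419]
```

View pics/s1.png

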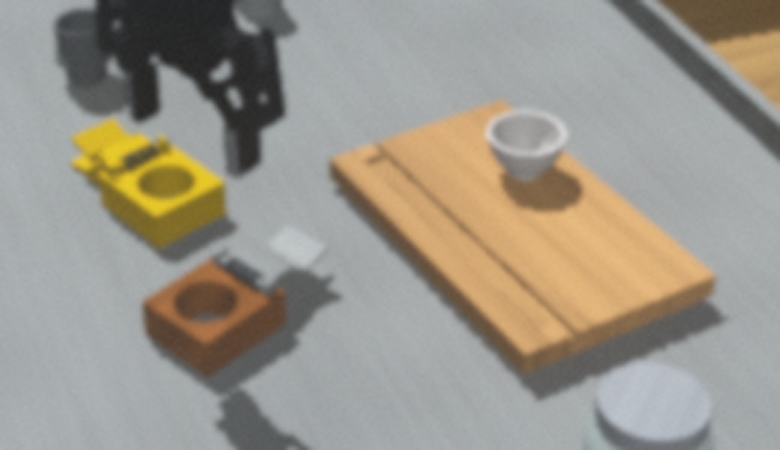

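The side crop shows the brown block's hole at (206,302), clear of the yellow block, with the open gripper above. I'll check the hole centre against this view.

```bash
python3 - <<'E'
from m import *
s=cam("side"); print(ray(s,170+206/3,160+301/3,.03)); print("board corners near edge",ray(s,170+528/3,160+355/3,.026),ray(s,170+332/3,160+163/3,.026)); print(env.state()["ee_pos"])
E
```

```text
[ 0.50472735 -0.07539294  0.03      ]
board corners near edge [ 0.68456893 -0.20209841  0.026     ] [0.64457251 0.04892773 0.026     ]
[ 0.50529044 -0.07046974  0.14258025]
```

{"op": "arm_command", "data": {
  "steps": [
    {"slide": [0,0,-0.7],"twist": 0,"gripper": -1},
    {"slide": [0,0,-0.7],"twist": 0,"gripper": -1},
    {"slide": [0,0,-0.7],"twist": 0,"gripper": -1},
    {"slide": [0,0,-0.6],"twist": 0,"gripper": -1},
    {"slide": [0,0,-0.4],"twist": 0,"gripper": -1},
    {"slide": [0,0,-0.3],"twist": 0,"gripper": -1},
    {"slide": [0,0,0],"twist": 0,"gripper": -1},
    {"slide": [0,0,0],"twist": 0,"gripper": -1},
    {"slide": [0,0,0],"twist": 0,"gripper": -0.5},
    {"slide": [0,0,0],"twist": 0,"gripper": 0},
    {"slide": [0,0,0],"twist": 0,"gripper": 0.5},
    {"slide": [0,0,0],"twist": 0,"gripper": 1},
    {"slide": [0,0,0],"twist": 0,"gripper": 1},
    {"slide": [0,0,0],"twist": 0,"gripper": 1}
  ],
  "grip_force": 60
}}

```text
clock: 3.15
ee_pos: [0.5057, -0.0727, 0.0088]
orientation: [0.001, 0.976, 0.216, 0.001]
force: [-2.4, -1.7, 8.5]
grip_width: 0.0623
grasp_force: 65.2
```

{"op": "arm_command", "data": {
  "steps": [
    {"slide": [0,0,0.05],"twist": 0,"gripper": 1},
    {"slide": [0,-0.05,0],"twist": -0.4,"gripper": 1},
    {"slide": [0,-0.1,0],"twist": -0.7,"gripper": 1},
    {"slide": [0,-0.1,0],"twist": -0.8,"gripper": 1},
    {"slide": [0,-0.1,0],"twist": -0.8,"gripper": 1},
    {"slide": [0,-0.05,0],"twist": -0.6,"gripper": 1},
    {"slide": [0,0,0],"twist": 0,"gripper": 1},
    {"slide": [0,0,0],"twist": 0,"gripper": 1}
  ]
}}

```text
clock: 3.82
ee_pos: [0.5051, -0.0883, 0.0094]
orientation: [0.0, 0.997, 0.074, 0.0]
force: [0.4, -0.4, -2.8]
grip_width: 0.0626
grasp_force: 66.2
```

```bash
python3 - <<'E'
from m import *
s=env.state();print(s["ee_pos"],s["orientation"],s["force"],s["grip_width"])
t=cam("top"); save(t,"t2.png",(250,140,400,300),3.7)
W=cloud(t);m=(W[...,2]>.003)&(W[...,2]<.045);m[:225]=0;m[260:]=0;m[:,:300]=0;m[:,345:]=0
P=W[m]; P=P[(P[:,0]>.565)&(P[:,0]<.64)]; print(len(P)); print(cv2.minAreaRect((P[:,:2]*1000).astype(np.float32)))
E
```

```text
[ 0.50512419 -0.08825592  0.00940132] [3.54528530e-05 9.97231436e-01 7.43603544e-02 3.82723198e-06] [ 0.39369889 -0.43232178 -2.7932795 ] 0.06256576163796383
166
((597.9028930664062, -62.42534637451172), (62.87556838989258, 109.15486907958984), 2.1398699283599854)
```

View pics/t2.png

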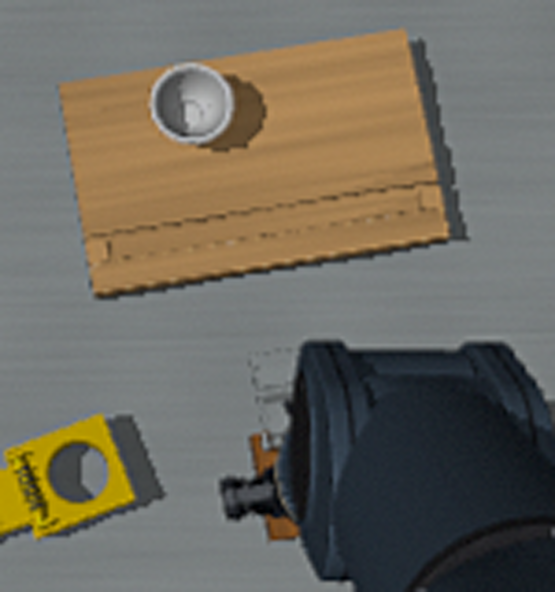

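The top crop shows the holder in the gripper at (270,480). Its jaw at (270,400) now points square at the board edge, and the yellow one is still in place. Next, slide it on.

{"op": "arm_command", "data": {
  "steps": [
    {"slide": [0.277,0.041,-0.02],"twist": 0,"gripper": 1},
    {"slide": [0.277,0.041,0],"twist": 0,"gripper": 1},
    {"slide": [0.277,0.041,0],"twist": 0,"gripper": 1},
    {"slide": [0.277,0.041,0],"twist": 0,"gripper": 1},
    {"slide": [0.277,0.041,0],"twist": 0,"gripper": 1},
    {"slide": [0.1,0.015,0],"twist": 0,"gripper": 1},
    {"slide": [0.1,0.015,0],"twist": 0,"gripper": 1},
    {"slide": [0.1,0.015,0],"twist": 0,"gripper": 1},
    {"slide": [0.1,0.015,0],"twist": 0,"gripper": 1},
    {"slide": [0.1,0.015,0],"twist": 0,"gripper": 1},
    {"slide": [0.1,0.015,0],"twist": 0,"gripper": 1},
    {"slide": [0,0,0],"twist": 0,"gripper": 1}
  ],
  "grip_force": 80
}}

```text
clock: 4.87
ee_pos: [0.5824, -0.077, 0.0091]
orientation: [0.0, 0.997, 0.074, -0.002]
force: [-9.6, -2.0, 13.9]
grip_width: 0.0623
grasp_force: 96.1
```

{"op": "arm_command", "data": {
  "steps": [
    {"slide": [0.1,0.015,0],"twist": 0,"gripper": 1},
    {"slide": [0.1,0.015,0],"twist": 0,"gripper": 1},
    {"slide": [0.1,0.015,0],"twist": 0,"gripper": 1},
    {"slide": [0.1,0.015,0],"twist": 0,"gripper": 1},
    {"slide": [0.1,0.015,0],"twist": 0,"gripper": 1},
    {"slide": [0.1,0.015,0],"twist": 0,"gripper": 1},
    {"slide": [0.1,0.015,0],"twist": 0,"gripper": 1},
    {"slide": [0,0,0],"twist": 0,"gripper": 1}
  ]
}}

```text
clock: 5.53
ee_pos: [0.6118, -0.0726, 0.0091]
orientation: [0.0, 0.997, 0.074, -0.001]
force: [-5.2, -0.9, 9.5]
grip_width: 0.0619
grasp_force: 95.6
```

{"op": "arm_command", "data": {
  "steps": [
    {"slide": [0.05,0.007,0],"twist": 0,"gripper": 1},
    {"slide": [0.05,0.007,0],"twist": 0,"gripper": 1},
    {"slide": [0.05,0.007,0],"twist": 0,"gripper": 1},
    {"slide": [0,0,0],"twist": 0,"gripper": 1}
  ]
}}

```text
clock: 5.87
ee_pos: [0.6189, -0.0714, 0.0092]
orientation: [0.0, 0.997, 0.075, 0.0]
force: [0.6, -0.8, 3.2]
grip_width: 0.0619
grasp_force: 94.5
```

```bash
python3 - <<'E'
from m import *
s=env.state();print(s["ee_pos"],s["orientation"],s["force"],s["torque"])
c=cam("side"); save(c,"s3.png",(200,150,430,310),3.4)
E
```

```text
[ 0.61893884 -0.07141154  0.00920254] [9.97618637e-05 9.97212398e-01 7.46137229e-02 4.63408281e-04] [ 0.62025915 -0.78538599  3.17457238] [-0.11815383 -0.15903404 -0.11416798]
```

View pics/s3.png

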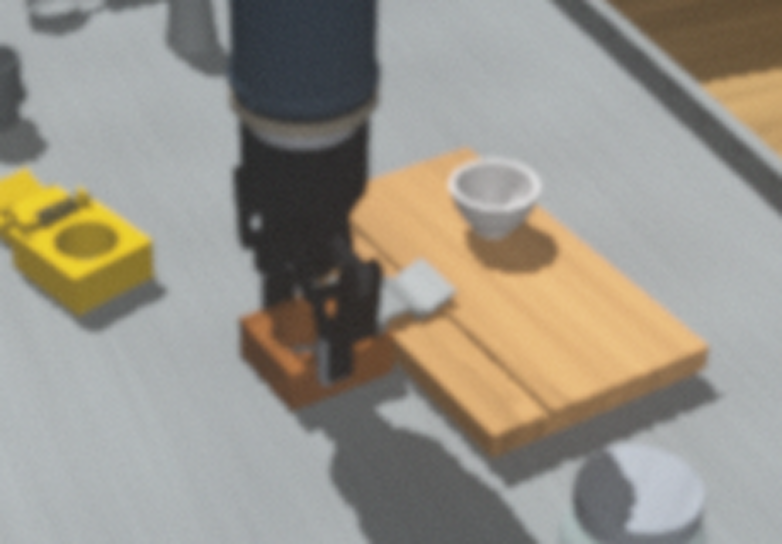

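The side crop shows the block at (320,350) against the board edge and the jaw at (425,290) over the groove. The force has dropped, so the jaw has probably snapped in. I'll creep forward until it's flush.

{"op": "arm_command", "data": {
  "steps": [
    {"slide": [0.025,0.004,0],"twist": 0,"gripper": 1},
    {"slide": [0.025,0.004,0],"twist": 0,"gripper": 1},
    {"slide": [0,0,0],"twist": 0,"gripper": 1}
  ]
}}

```text
clock: 6.17
ee_pos: [0.6192, -0.0713, 0.0091]
orientation: [0.0, 0.997, 0.074, -0.001]
force: [-7.3, -0.3, 12.4]
grip_width: 0.0619
grasp_force: 95.9
```

{"op": "arm_command", "data": {
  "steps": [
    {"slide": [0.05,0.007,0],"twist": 0,"gripper": 1},
    {"slide": [0.05,0.007,0],"twist": 0,"gripper": 1},
    {"slide": [0,0,0],"twist": 0,"gripper": 1},
    {"slide": [0,0,0],"twist": 0,"gripper": 1}
  ]
}}

```text
clock: 6.5
ee_pos: [0.6206, -0.0712, 0.0091]
orientation: [0.0, 0.997, 0.074, -0.003]
force: [-15.5, -1.4, 21.2]
grip_width: 0.062
grasp_force: 96.8
```

{"op": "arm_command", "data": {
  "steps": [
    {"slide": [0,0,0],"twist": 0,"gripper": 0},
    {"slide": [0,0,0],"twist": 0,"gripper": -1},
    {"slide": [0,0,0],"twist": 0,"gripper": -1},
    {"slide": [0,0,0],"twist": 0,"gripper": -1},
    {"slide": [0,0,0],"twist": 0,"gripper": -1},
    {"slide": [0,0,0.5],"twist": 0,"gripper": -1},
    {"slide": [0,0,0.9],"twist": 0,"gripper": -1},
    {"slide": [0,0,0.9],"twist": 0,"gripper": -1},
    {"slide": [-0.3,0.8,0.5],"twist": 0,"gripper": -1},
    {"slide": [-0.3,0.9,0.2],"twist": 0,"gripper": -1},
    {"slide": [-0.3,0.9,0],"twist": 0,"gripper": -1},
    {"slide": [-0.3,0.9,0],"twist": 0,"gripper": -1},
    {"slide": [-0.3,0.9,0],"twist": 0,"gripper": -1},
    {"slide": [-0.3,0.9,0],"twist": 0,"gripper": -1},
    {"slide": [-0.3,0.9,0],"twist": 0,"gripper": -1},
    {"slide": [-0.3,0.9,0],"twist": 0,"gripper": -1},
    {"slide": [-0.3,0.9,0],"twist": 0,"gripper": -1},
    {"slide": [0,0,0],"twist": 0,"gripper": -1},
    {"slide": [0,0,0],"twist": 0,"gripper": -1}
  ]
}}

```text
clock: 8.08
ee_pos: [0.5154, 0.2529, 0.1284]
orientation: [-0.001, 0.997, 0.077, -0.0]
force: [0.7, -1.0, -0.5]
grip_width: 0.0851
grasp_force: 0.0
```

```bash
python3 - <<'E'
from m import *
r,t=block(); save(t,"t4.png",(270,170,380,270),5.5); s=env.state(); print(s["ee_pos"],s["force"])
W=cloud(t); z=W[...,2]
cu=(z>.045)&(z<.065); cu[:,:170]=0; cu[:,205:]=0; cu[:255]=0; cu[285:]=0
print(cv2.minEnclosingCircle((W[cu][:,:2]*1000).astype(np.float32)),cu.sum())
E
```

```text
block ((626.5249633789062, -66.84370422363281), (75.67166900634766, 64.32921600341797), 7.892323017120361) 
 [[584.5999755859375, -40.20000076293945], [593.5, -103.9000015258789], [668.4000244140625, -93.5], [659.5999755859375, -29.799999237060547]] [310 213  29  29 395]
[0.51629934 0.25041508 0.12837629] [-0.87393011 -0.84188101 -0.50039992]
((492.1006164550781, 276.03424072265625), 9.999999747378752e-05) 1
```

View pics/t4.png

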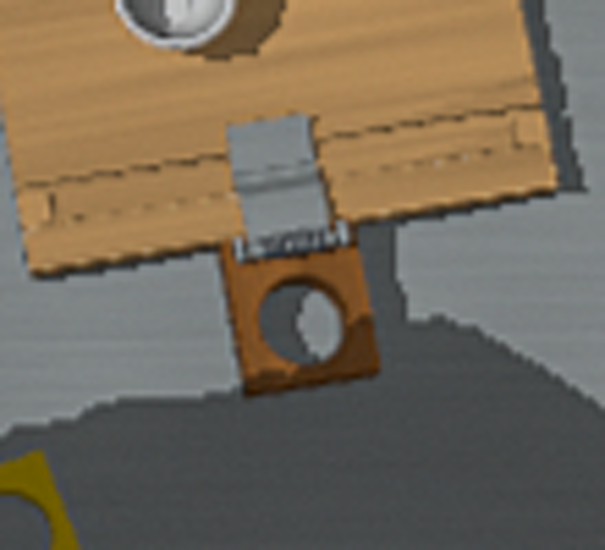

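The holder sits square and flush: the block's front is on the edge line at about (290,235) and the jaw lies across the groove. I'll check the jaw slope and hole position while moving to the cup.

{"op": "arm_command", "data": {
  "steps": [
    {"slide": [-0.05,0.5,0],"twist": 0,"gripper": -1},
    {"slide": [-0.05,0.45,0],"twist": 0,"gripper": -1},
    {"slide": [0,0,0],"twist": 0,"gripper": -1},
    {"slide": [0,0,0],"twist": 0,"gripper": -1},
    {"slide": [0,0,0],"twist": 0,"gripper": -1}
  ]
}}

```text
clock: 8.55
ee_pos: [0.5133, 0.2856, 0.1284]
orientation: [0.001, 0.997, 0.073, 0.0]
force: [0.4, -1.0, -0.1]
grip_width: 0.0858
grasp_force: 0.0
```

```bash
python3 - <<'E'
from m import *
r,t=block(); print(env.state()["ee_pos"])
o=ray(t,270+302/5.5,170+321/5.5,.03); print("hole",o)
W=cloud(t); a=np.radians(8.4); ex=np.array([np.cos(a),np.sin(a)]); ey=np.array([-ex[1],ex[0]])
o=np.array([.6195,-.0695]); d=(W[...,:2]-o); X=d@ex*1000; Y=d@ey*1000
for x0 in range(-28,130,6):
    m=(abs(X-x0)<3)&(abs(Y)<14); n=(abs(X-x0)<3)&(abs(Y)>30)&(abs(Y)<60)
    print(x0,m.sum(),(np.nanmedian(W[m][:,2])*1000).round(1) if m.any() else "", (np.nanmedian(W[n][:,2])*1000).round(1))
E
```

```text
block ((626.0054931640625, -67.01496887207031), (75.60043334960938, 65.2341537475586), 6.735456466674805) 
 [[584.5999755859375, -39.099998474121094], [592.2999877929688, -103.80000305175781], [667.4000244140625, -95.0], [659.7000122070312, -30.200000762939453]] [310 210  29  32 395]
[0.51326487 0.28554425 0.12841137]
hole [ 0.61852616 -0.06901588  0.03      ]
-28 39 11.5 -1.2
-22 22 28.8 -0.4
-16 12 2.4 -0.9
-10 18 -1.7 -1.3
-4 24 -1.5 -1.2
2 23 -2.2 -0.7
8 21 -1.6 -1.0
14 23 -0.8 -0.3
20 35 1.5 -0.8
26 31 28.4 -1.0
32 29 30.7 -0.5
38 25 37.0 -1.0
44 25 35.1 1.2
50 24 35.3 24.2
56 21 33.5 24.8
62 29 33.6 24.7
68 17 31.8 23.7
74 21 27.7 21.2
80 21 26.0 20.6
86 27 27.9 21.4
92 24 30.2 25.3
98 23 31.7 24.4
104 17 25.3 25.1
110 24 24.5 25.3
116 19 24.9 25.2
122 23 25.2 25.0
128 25 24.0 24.8
```

The jaw profile dips to about 27 mm over the groove, so the jaw has snapped in. The estimated gap at the edge is 0 to 1.5 mm. As cheap insurance, I'll push the back face with shut fingers before fetching the cup.

{"op": "arm_command", "data": {
  "steps": [
    {"slide": [0.117,-0.91,0],"twist": 0,"gripper": 1},
    {"slide": [0.117,-0.91,0],"twist": 0,"gripper": 1},
    {"slide": [0.117,-0.91,0],"twist": 0,"gripper": 1},
    {"slide": [0.117,-0.91,0],"twist": 0,"gripper": 1},
    {"slide": [0.117,-0.91,0],"twist": 0,"gripper": 1},
    {"slide": [0.117,-0.91,0],"twist": 0,"gripper": 1},
    {"slide": [0.117,-0.91,0],"twist": 0,"gripper": 1},
    {"slide": [0.117,-0.91,0],"twist": 0,"gripper": 1},
    {"slide": [0.117,-0.91,0],"twist": 0,"gripper": 1},
    {"slide": [0.117,-0.91,0],"twist": 0,"gripper": 1},
    {"slide": [0,0,0],"twist": 0,"gripper": 1},
    {"slide": [0,0,0],"twist": 0,"gripper": 1},
    {"slide": [0,0,-0.8],"twist": 0,"gripper": 1},
    {"slide": [0,0,-0.8],"twist": 0,"gripper": 1},
    {"slide": [0,0,-0.8],"twist": 0,"gripper": 1},
    {"slide": [0,0,-0.5],"twist": 0,"gripper": 1},
    {"slide": [0,0,0],"twist": 0,"gripper": 1},
    {"slide": [0,0,0],"twist": 0,"gripper": 1},
    {"slide": [0,0,0],"twist": 0,"gripper": 1}
  ],
  "grip_force": 40
}}

```text
clock: 10.18
ee_pos: [0.56, -0.0761, 0.0137]
orientation: [0.0, 0.997, 0.074, 0.001]
force: [-0.0, -0.0, -0.0]
grip_width: -0.0
grasp_force: 0.0
```

{"op": "arm_command", "data": {
  "steps": [
    {"slide": [0.1,0.015,0],"twist": 0,"gripper": 1},
    {"slide": [0.1,0.015,0],"twist": 0,"gripper": 1},
    {"slide": [0.1,0.015,0],"twist": 0,"gripper": 1},
    {"slide": [0.1,0.015,0],"twist": 0,"gripper": 1},
    {"slide": [0.05,0.007,0],"twist": 0,"gripper": 1},
    {"slide": [0.05,0.007,0],"twist": 0,"gripper": 1},
    {"slide": [0,0,0],"twist": 0,"gripper": 1}
  ]
}}

```text
clock: 10.77
ee_pos: [0.5793, -0.0735, 0.0124]
orientation: [-0.0, 0.997, 0.074, -0.0]
force: [-0.1, -0.2, -0.0]
grip_width: -0.0002
grasp_force: 0.0
```

{"op": "arm_command", "data": {
  "steps": [
    {"slide": [0.05,0.007,0],"twist": 0,"gripper": 1},
    {"slide": [0.05,0.007,0],"twist": 0,"gripper": 1},
    {"slide": [0.05,0.007,0],"twist": 0,"gripper": 1},
    {"slide": [0,0,0],"twist": 0,"gripper": 1},
    {"slide": [0,0,0],"twist": 0,"gripper": 1}
  ]
}}

```text
clock: 11.18
ee_pos: [0.5796, -0.0735, 0.0118]
orientation: [-0.0, 0.997, 0.074, -0.005]
force: [-15.6, -1.9, 12.2]
grip_width: -0.0003
grasp_force: 8.1
```

{"op": "arm_command", "data": {
  "steps": [
    {"slide": [0.05,0.007,0],"twist": 0,"gripper": 1},
    {"slide": [0.05,0.007,0],"twist": 0,"gripper": 1},
    {"slide": [0,0,0],"twist": 0,"gripper": 1},
    {"slide": [0,0,0],"twist": 0,"gripper": 1}
  ]
}}

```text
clock: 11.52
ee_pos: [0.5797, -0.0736, 0.0114]
orientation: [-0.0, 0.997, 0.073, -0.009]
force: [-28.0, -1.7, 20.4]
grip_width: 0.0002
grasp_force: 13.7
```

Firm stop: no movement at 28 N, so it's home. Now back off and go to the cup.

{"op": "arm_command", "data": {
  "steps": [
    {"slide": [-0.4,-0.06,0],"twist": 0,"gripper": 1},
    {"slide": [-0.4,-0.06,0],"twist": 0,"gripper": 1},
    {"slide": [0,0,0.9],"twist": 0,"gripper": 1},
    {"slide": [0,0,0.9],"twist": 0,"gripper": -1},
    {"slide": [0,0,0.9],"twist": 0,"gripper": -1},
    {"slide": [-0.11,0.9,0],"twist": 0,"gripper": -1},
    {"slide": [-0.11,0.9,0],"twist": 0,"gripper": -1},
    {"slide": [-0.11,0.9,0],"twist": 0,"gripper": -1},
    {"slide": [-0.11,0.9,0],"twist": 0,"gripper": -1},
    {"slide": [-0.11,0.9,0],"twist": 0,"gripper": -1},
    {"slide": [-0.11,0.9,0],"twist": 0,"gripper": -1},
    {"slide": [-0.11,0.9,0],"twist": 0,"gripper": -1},
    {"slide": [-0.11,0.9,0],"twist": 0,"gripper": -1},
    {"slide": [-0.11,0.9,0],"twist": 0,"gripper": -1},
    {"slide": [-0.11,0.9,0],"twist": 0,"gripper": -1},
    {"slide": [0,0,0],"twist": 0,"gripper": -1},
    {"slide": [0,0,0],"twist": 0,"gripper": -1},
    {"slide": [0,0,0],"twist": 0,"gripper": -1}
  ]
}}

```text
clock: 13.02
ee_pos: [0.5132, 0.2827, 0.1203]
orientation: [0.0, 0.997, 0.074, -0.0]
force: [-0.6, 0.2, 0.5]
grip_width: 0.0855
grasp_force: 0.0
```

```bash
python3 - <<'E'
from m import *
c=cam("side"); s=env.state(); print(s["ee_pos"],s["force"])
W=cloud(c); 
m=(W[...,2]>.005)&(W[...,2]<.06)&(abs(W[...,0]-.511)<.04)&(abs(W[...,1]-.288)<.04)
v,u=np.nonzero(m); print(u.min(),u.max(),v.min(),v.max(),m.sum())
for z0 in(.01,.035,.05):
    k=m&(abs(W[...,2]-z0)<.006)
    if k.any(): P=W[k]; print(z0,k.sum(),np.nanmin(P,0).round(3),np.nanmax(P,0).round(3))
save(c,"s5.png",(150,110,270,210),5)
E
```

```text
[0.51356176 0.28180198 0.12037242] [-0.66443299 -0.78721706  0.60597775]
188 207 163 187 404
0.01 46 [0.49  0.264 0.005] [0.521 0.286 0.015]
0.035 93 [0.485 0.258 0.029] [0.529 0.31  0.041]
0.05 145 [0.485 0.26  0.044] [0.53  0.309 0.056]
```

View pics/s5.png

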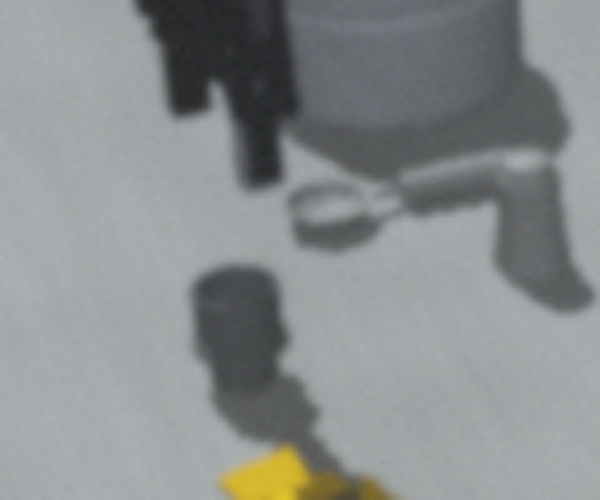

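The side crop shows the cup with its collar at (240,335) and rim at (237,280), under the open fingers. Descend and grip.

{"op": "arm_command", "data": {
  "steps": [
    {"slide": [-0.09,0.11,0],"twist": 0,"gripper": -1},
    {"slide": [0,0,-0.6],"twist": 0,"gripper": -1},
    {"slide": [0,0,-0.6],"twist": 0,"gripper": -1},
    {"slide": [0,0,-0.6],"twist": 0,"gripper": -1},
    {"slide": [0,0,-0.43],"twist": 0,"gripper": -1},
    {"slide": [0,0,0],"twist": 0,"gripper": -1},
    {"slide": [0,0,0],"twist": 0,"gripper": -1},
    {"slide": [0,0,0],"twist": 0,"gripper": -0.5},
    {"slide": [0,0,0],"twist": 0,"gripper": 0},
    {"slide": [0,0,0],"twist": 0,"gripper": 0.4},
    {"slide": [0,0,0],"twist": 0,"gripper": 1},
    {"slide": [0,0,0],"twist": 0,"gripper": 1},
    {"slide": [0,0,0],"twist": 0,"gripper": 1}
  ],
  "grip_force": 25
}}

```text
clock: 14.15
ee_pos: [0.5106, 0.2876, 0.0327]
orientation: [-0.0, 0.997, 0.074, 0.001]
force: [0.3, -1.3, 6.7]
grip_width: 0.0451
grasp_force: 24.7
```

{"op": "arm_command", "data": {
  "steps": [
    {"slide": [0,0,0.4],"twist": 0,"gripper": 1},
    {"slide": [0,0,0.7],"twist": 0,"gripper": 1},
    {"slide": [0,0,0.7],"twist": 0,"gripper": 1},
    {"slide": [0,0,0.6],"twist": 0,"gripper": 1},
    {"slide": [0.274,-0.896,0],"twist": 0,"gripper": 1},
    {"slide": [0.274,-0.896,0],"twist": 0,"gripper": 1},
    {"slide": [0.274,-0.896,0],"twist": 0,"gripper": 1},
    {"slide": [0.274,-0.896,0],"twist": 0,"gripper": 1},
    {"slide": [0.274,-0.896,0],"twist": 0,"gripper": 1},
    {"slide": [0.274,-0.896,0],"twist": 0,"gripper": 1},
    {"slide": [0.274,-0.896,0],"twist": 0,"gripper": 1},
    {"slide": [0.274,-0.896,0],"twist": 0,"gripper": 1},
    {"slide": [0.274,-0.896,0],"twist": 0,"gripper": 1},
    {"slide": [0.274,-0.896,0],"twist": 0,"gripper": 1},
    {"slide": [0,0,0],"twist": 0,"gripper": 1},
    {"slide": [0,0,0],"twist": 0,"gripper": 1},
    {"slide": [0,0,0],"twist": 0,"gripper": 1},
    {"slide": [0,0,0],"twist": 0,"gripper": 1},
    {"slide": [0,0,-0.8],"twist": 0,"gripper": 1},
    {"slide": [0,0,0],"twist": 0,"gripper": 1}
  ]
}}

```text
clock: 15.82
ee_pos: [0.617, -0.0687, 0.0918]
orientation: [-0.001, 0.997, 0.076, -0.003]
force: [-1.7, 0.2, -2.1]
grip_width: 0.0451
grasp_force: 26.1
```

```bash
python3 - <<'E'
from m import *
c=cam("side"); s=env.state(); print(s["ee_pos"],s["orientation"],s["grip_width"])
save(c,"s6.png",(210,160,350,280),5)
E
```

```text
[ 0.61733424 -0.06901299  0.0934636 ] [-6.21073720e-04  9.97151060e-01  7.53874180e-02 -2.47304122e-03] 0.04493955652760928
```

View pics/s6.png

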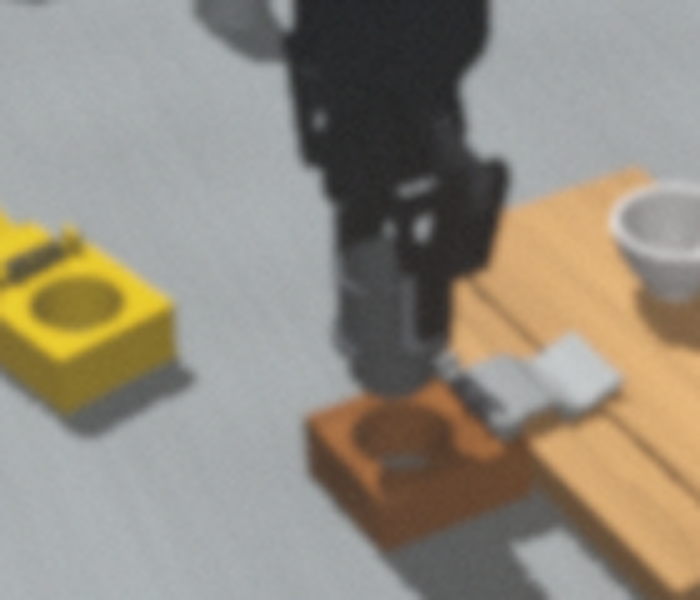

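The side crop shows the held cup upright, with its collar from (335,345) to (445,355) and its base lowest at (388,397). It's above the hole at (402,433). I'll compare the projections.

```bash
python3 - <<'E'
from m import *
c=cam("side"); e=np.array(env.state()["ee_pos"]); print(e)
def pr(X): q=(np.array(X)@c["R"].T+c["t"]); return np.stack([(q[...,0]/q[...,2]*c["fx"]+c["cx"]-210)*5,(q[...,1]/q[...,2]*c["fy"]+c["cy"]-160)*5],-1)
a=np.linspace(0,6.283,73)
def circ(x,y,z,r): return pr(np.stack([x+r*np.cos(a),y+r*np.sin(a),z+0*a],-1))
zc=.0935-.0327
for n,k in [("hole",circ(.620,-.0708,.03,.0215)),("bot",circ(e[0],e[1],zc,.018)),("collar",circ(e[0],e[1],zc+.0245,.025))]: print(n,k.min(0).round(),k.max(0).round())
print("px per 10mm x,y",pr([.63,-.0708,.03])-pr([.62,-.0708,.03]),pr([.62,-.0608,.03])-pr([.62,-.0708,.03]))
E
```

```text
[ 0.6183666  -0.06942994  0.09485327]
hole [350. 397.] [452. 461.]
bot [353. 343.] [439. 396.]
collar [335. 286.] [457. 359.]
px per 10mm x,y [21.99404399 -5.58581119] [ -8.82713138 -13.64077714]
```

{"op": "arm_command", "data": {
  "steps": [
    {"slide": [0.02,-0.02,0],"twist": 0,"gripper": 1},
    {"slide": [0,0,0],"twist": 0,"gripper": 1},
    {"slide": [0,0,0],"twist": 0,"gripper": 1},
    {"slide": [0,0,0],"twist": 0,"gripper": 1}
  ]
}}

```text
clock: 16.25
ee_pos: [0.6206, -0.0717, 0.0961]
orientation: [0.0, 0.997, 0.074, 0.001]
force: [0.0, 0.3, -1.1]
grip_width: 0.045
grasp_force: 26.1
```

Descend to 46 mm, about 5 mm above seating.

{"op": "arm_command", "data": {
  "steps": [
    {"slide": [0,0.02,-0.3],"twist": 0,"gripper": 1},
    {"slide": [0,0,-0.25],"twist": 0,"gripper": 1},
    {"slide": [0,0,-0.2],"twist": 0,"gripper": 1},
    {"slide": [0,0,-0.2],"twist": 0,"gripper": 1},
    {"slide": [0,0,-0.15],"twist": 0,"gripper": 1},
    {"slide": [0,0,-0.15],"twist": 0,"gripper": 1},
    {"slide": [0,0,0],"twist": 0,"gripper": 1},
    {"slide": [0,0,0],"twist": 0,"gripper": 1}
  ]
}}

```text
clock: 16.92
ee_pos: [0.62, -0.0709, 0.0449]
orientation: [-0.0, 0.997, 0.074, -0.0]
force: [0.3, 0.7, -1.2]
grip_width: 0.0452
grasp_force: 26.1
```

{"op": "arm_command", "data": {
  "steps": [
    {"slide": [0,0,-0.06],"twist": 0,"gripper": 1},
    {"slide": [0,0,-0.05],"twist": 0,"gripper": 1},
    {"slide": [0,0,0],"twist": 0,"gripper": 1},
    {"slide": [0,0,0],"twist": 0,"gripper": 1}
  ]
}}

```text
clock: 17.25
ee_pos: [0.6205, -0.071, 0.0412]
orientation: [0.0, 0.997, 0.074, 0.0]
force: [0.6, -0.8, 0.4]
grip_width: 0.0452
grasp_force: 26.1
```

Contact has begun at the expected seated height. Release and rise.

{"op": "arm_command", "data": {
  "steps": [
    {"slide": [0,0,-0.02],"twist": 0,"gripper": 1},
    {"slide": [0,0,0],"twist": 0,"gripper": 0.2},
    {"slide": [0,0,0],"twist": 0,"gripper": -0.3},
    {"slide": [0,0,0],"twist": 0,"gripper": -1},
    {"slide": [0,0,0],"twist": 0,"gripper": -1},
    {"slide": [0,0,0],"twist": 0,"gripper": -1},
    {"slide": [0,0,0.4],"twist": 0,"gripper": -1},
    {"slide": [0,0,0.8],"twist": 0,"gripper": -1},
    {"slide": [0,0,0.9],"twist": 0,"gripper": -1},
    {"slide": [0,0,0.9],"twist": 0,"gripper": -1},
    {"slide": [-0.4,0.8,0],"twist": 0,"gripper": -1},
    {"slide": [-0.4,0.8,0],"twist": 0,"gripper": -1},
    {"slide": [-0.4,0.8,0],"twist": 0,"gripper": -1},
    {"slide": [-0.4,0.8,0],"twist": 0,"gripper": -1},
    {"slide": [-0.4,0.8,0],"twist": 0,"gripper": -1},
    {"slide": [0,0.8,0],"twist": 0,"gripper": -1},
    {"slide": [0,0.8,0],"twist": 0,"gripper": -1},
    {"slide": [0,0,0],"twist": 0,"gripper": -1},
    {"slide": [0,0,0],"twist": 0,"gripper": -1}
  ]
}}

```text
clock: 18.83
ee_pos: [0.5397, 0.1555, 0.16]
orientation: [-0.0, 0.997, 0.076, -0.0]
force: [-0.6, -0.7, 0.0]
grip_width: 0.0853
grasp_force: 0.0
```

```bash
python3 - <<'E'
from m import *
c=cam("side"); t=cam("top")
a=cv2.resize(c["image"][150:290,220:380],None,fx=2.5,fy=2.5,interpolation=2); b=cv2.resize(t["image"][170:270,270:370],(350,350),interpolation=2)
cv2.imwrite("pics/f.png",np.hstack([a,b])[:,:,::-1])
W=cloud(t); d=W-np.array([.6205,-.071,0]); m=(np.hypot(d[...,0],d[...,1])<.035)&(W[...,2]>.052)
P=W[m]; print(m.sum(),np.percentile(P[:,2],[5,50,95]),cv2.minEnclosingCircle((P[:,:2]*1000).astype(np.float32)))
E
```

```text
85 [0.05501353 0.06181263 0.0646916 ] ((621.1046752929688, -69.25645446777344), 22.888582229614258)
```

View pics/f.png

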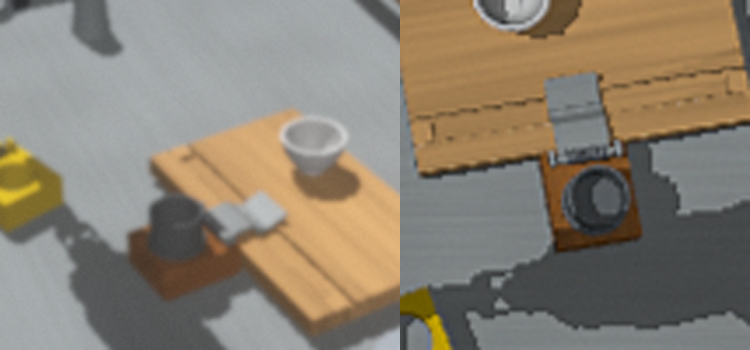

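The left view shows the cup upright in the holder at (175,225). The right view shows it centred in the hole at (597,198), with the holder flush on the edge. The rim is at about 63 mm against the 64 mm expected when seated, so I'm handing in.

```bash
python3 -c "
from plant import env
print(env.sign_off())"
```

```text
the job is handed in; nothing more can be done
None
```

I clipped the brown holder flush and square onto the board's near edge with its jaw in the groove, seated the collared egg cup upright in its hole and let go, and handed the job in at about 19 s; the sign-off gave no verdict.

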